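# Wedge the pressed-on end cover off a gear housing

## Robot

A 7-joint arm with a two-finger parallel gripper is mounted at the origin on the work surface. World frame = base frame: x ahead of the robot, y to its left, z up, the work surface at z = 0. Lengths are in m, angles in rad, forces in N, time in s.
With the tool pointing down it reaches from about 0.425 to 0.875 m from the base axis. Payload 9.9 kg.
Tool frame: the origin (TCP) lies at the very end of the fingers, on their centre line; the grasp point (between the pads) lies 19 mm behind it (grip_depth is the distance from the TCP to the grasp point, in m); z points along the fingers, y is the direction in which the jaws open and shut (so a half turn about z gives the same grasp; the last joint's range is limited). The gripper opens to 85 mm and grips with 20 to 120 N. Pads are 22 mm wide; open, the fingers measure 114 mm over their backs; the gripper's body (76 mm by 85 mm) begins 54 mm behind the grasp point. The pads swing forward as they close: fully open they stand 13 mm farther back than shut.
Start: joints at [-1.243, 0.576, 0.025, 1.437, -0.015, 1.129, -0.057], TCP at [0.27, 0.619, 0.231] pointing down, gripper open.
Joint ranges: [-2.76, 2.76], [-0.34, 2.15], [-1.52, 1.57], [0.19, 2.46], [-1.09, 4.23], [0.17, 1.99], [-2.82, 2.82]. Speed limits (rad/s): [2.22, 2.22, 3.01, 3.01, 3.14, 3.14, 3.14].

## Interface

Orientations are given as a unit quaternion [w, x, y, z].
In Python, from bench import observe, capture, calibration, job_done, grip_depth gives the robot as it stands.
- The arm moves only by the shell command python3 -m handwheel 'ROWS' [FORCE]. ROWS is text: rows parted by semicolons, each of 7 numbers parted by spaces: the shift along the tool's x, y, z in cm, then the turn, a rotation vector about the tool's x, y, z in rad, then the closure, from 0 (fully open) to 1 (shut). A call has 1 to 10 rows; each row is the pose to reach, as a shift and turn from the pose measured when the call began, along the tool's axes at that moment; what a row does not reach only later rows make up. A row lasts 1/12 s, in which the tool goes at most 41.7 mm and 7.16 degrees, less where a joint would pass 70% of its speed; a pose out of reach is approached as far as the arm can. A call with a gripper value outside its range is refused whole. The fingers move at their own pace and stop on an object; FORCE is the grip in N (left out, the last holds). Time passes only in rows, so rows that repeat a pose let the fingers close. It gives the time, the measured TCP pose, the force and the opening at its end, in the units of the state.
- observe(): the state, without advancing time (a new reading comes with each control period).
- capture(name): name is "scene" or "side" or "wrist"; returns (picture, depth): 480x640x3 uint8, red, green, blue; 480x640 float32, m along the optical axis (not along the pixel's ray), 0 where there is no reading.
- calibration(name): a dict with "vfov" (degrees; the focal length in pixels is half the picture's height over the tangent of half this angle, whatever the lens; pixels are square), "cx", "cy" (the principal point, pixels), "k1" (the pictures are not rectified: a ray, as slopes to the right and down, at radius r is drawn at 1 + k1 r^2 times it, then the intrinsics apply), "rvec" (rotation vector, rad) and "tvec" (3), from world to camera coordinates, as OpenCV has them; the wrist camera has in their place "hand_eye" (4x4, takes a point from camera to tool coordinates, whose origin is the TCP and whose axes are the flange's). Camera axes: x right, y down, z forward; pixel columns grow to the right and rows downward; lengths in m; the calibration is good to about 2 mm. A picture is of the moment at which its call begins: read the wrist's pose just before it. calibration takes no time and is no camera call.
- job_done(): hands the job in, once; it reports no verdict.
The state is a dict: "time_s": time; "qpos": joint angles; "dq": joint speeds; "effort": joint torques, N m; "position": TCP position; "eef_rot": TCP orientation; "force": force on the tool from outside, world axes, zero at the start; "torque": the same for the moment, N m; "grip_width": finger opening in m.
Only numpy, scipy, OpenCV 4.12 (cv2) and the standard library are available. Lean on these libraries where they do the work, as an engineer would, in place of code of your own. Each camera call takes 0.05 s, during which the arm holds its last target. There are 200 camera calls.

## Task

Take the wedge from its rack and press it gently down into the two pry slots at the ends of the seam, feeling for the mouth, its flat side towards the housing, working left and right in turn until the pressed-on cover stands at least 5 mm off at both ends. Never take one end past 4 mm while the other is still under 2 mm, keep the gripper off the housing and cover, and put the wedge back in its rack. Leave everything else on the bench alone.

Things in the scene. Friction and masses are not known exactly. Their poses are not given: they have to be found in the camera images.
- housing: Gear housing fixed to the bench, 82 (x) x 130 (y) x 85 mm high: grey casting, then a steel flange, then the aluminium cover (14 mm thick, with a round boss). Origin on the bench, in the nominal seam plane between flange and cover, midway between the two pry slots. x level, the way the cover comes off; y along the seam to the left slot; z up.
- breather (a point): On the housing, centre of the top of the breather block and cap (z = 106 mm) which bridges the middle of the seam, so that the wedge goes in only at the ends: the block spans y -20 to 20 mm, x -39 to 15 mm of the housing.
- left_end (a joint): Angle (rad) by which the cover's left end has come off: 0 home, about 0.0096 rad per mm of opening at the left slot (it swings about the right slot, 104 mm away; the other end stays). Pressed on by friction: it moves under about 9 N and stays where it is left. Starts 0 to 1 mm off, can go 10 mm.
- right_end (a joint): The same for the cover's right end, opening at the right slot.
- slot_left (a point): Nominal mouth of the left pry slot: housing x = 0, y = +52 mm, z = 85 mm (top). The flange is shimmed: the true seam lies up to 5 mm before or behind this in x, the same at both ends; find it by touch. Slot with the cover home: from the flange's face (true seam plane) 3 mm to the cover's ear, 26 mm long (y), 70 mm deep.
- slot_right (a point): The same for the right pry slot, housing y = -52 mm. Both top edges of a slot are rounded 1.5 mm, so its mouth is 6 mm wide at the very top and narrowest from z = 83.5 mm down; beside it are flat tops at z = 85 mm, 14 mm wide on the flange side, 9 mm on the cover side.
- wedge: Steel wedge, black handle, tip down in the rack. Origin at the tip, on the flat face, mid-width; z up to the handle, y across the width (14 mm). Flat face: plane x = 0; bevel on the +x side: 2 mm thick at z = 0, evenly to 12.4 mm at z = 55 mm, then constant to 62 mm. 34 mm square collar z = 62 to 68 mm. 130 to 210 g. Pressing it needs 10 to 20 N.
- wedge_handle (a point): Middle of the wedge's handle, a 20 x 20 mm upright square bar from z = 68 to 134 mm of the wedge, centred at its x = 6 mm, y = 0; grip it from above. With the flat face on the flange, an end is opened to the wedge's thickness at housing height 83.5 mm, less 3 mm (tip 40 mm below that height: 6.6 mm), or up to 2 mm less as it gives in the grip.
- rack: Wooden tool block, fixed, 90 (x) by 80 (y) by 67 mm high, origin at the centre of its underside, z up. The wedge stands in its hole with the collar resting on the top, the tip 5 mm above the bench.
- rack_hole (a point): Centre of the mouth of the rack's hole, on the block's top face (z = 67 mm): hole 23 mm (x) by 23 mm (y), 65 mm deep; the wedge starts with its origin about 6 mm on the -x side of this point, its axes roughly along the rack's.
- disc_a: Bystander: dark red abrasive disc, 100 mm across, 16 mm high with its hub, lying on the bench; origin under its centre.
- disc_b: Bystander: grey abrasive disc, 76 mm across, 16 mm high with its hub; origin under its centre.
- sheet: Bystander: steel sheet with a weld bead, 120 x 190 x 4 mm; origin under its centre.
- sander: Bystander: air sander standing on its pad, 76 mm across, 69 mm high, its grip reaching 142 mm along its x; origin under the pad's centre.

How it is judged:
By the outcome, as a careful person would: the job done as asked, in the order asked, and still so for the second after the job is handed in, with the robot touching nothing.
It also fails if it takes over 72 s, if anything falls off the work surface, if the arm or the gripper's body presses on something with over 40 N, if the wrist force passes 120 N, or if a joint passes its speed limit or range.

## Working session

There is one attempt and no reset: what is moved stays moved. The work goes in short steps, Python scripts to look and compute and a shell command to move; the robot and the scene stay as the last step left them, time stands still between calls to the robot, and variables do not carry over. Pictures are saved under pics/ and viewed, about 8 in all and at most 12, crops included, and the job is handed in when it is done.

```bash
mkdir -p pics; ls
cat > h.py <<'E'
import numpy as np, cv2
from bench import observe, capture, calibration, grip_depth
from scipy.spatial.transform import Rotation as R
def cam(name, st=None):
    c=calibration(name); f=240/np.tan(np.radians(c['vfov'])/2)
    if 'hand_eye' in c:
        st=st or observe(); q=st['eef_rot']; T=np.eye(4); T[:3,:3]=R.from_quat([q[1],q[2],q[3],q[0]]).as_matrix(); T[:3,3]=st['position']
        M=T@np.array(c['hand_eye'])
    else:
        Rm=R.from_rotvec(c['rvec']).as_matrix(); M=np.eye(4); M[:3,:3]=Rm.T; M[:3,3]=-Rm.T@np.array(c['tvec'])
    return c,f,M
def rays(C,uv):
    c,f,M=C; uv=np.atleast_2d(uv).astype(float); d=(uv-[c['cx'],c['cy']])/f; s=d.copy()
    for _ in range(20): s=d/(1+c['k1']*(s**2).sum(1,keepdims=True))
    v=np.c_[s,np.ones(len(s))]
    return M[:3,3], v@M[:3,:3].T
def onplane(C,uv,z):
    o,v=rays(C,uv); return o+v*((z-o[2])/v[:,2])[:,None]
def depthpts(C,uv,D):
    o,v=rays(C,uv); uv=np.atleast_2d(uv).astype(int); return o+v*D[uv[:,1],uv[:,0]][:,None]
def proj(C,P):
    c,f,M=C; p=(np.atleast_2d(P)-M[:3,3])@M[:3,:3]; s=p[:,:2]/p[:,2:]; s=s*(1+c['k1']*(s**2).sum(1,keepdims=True)); return s*f+[c['cx'],c['cy']]
def cloud(name):
    st=observe(); C=cam(name,st); im,D=capture(name)
    v,u=np.mgrid[:480,:640]; P=depthpts(C,np.c_[u.ravel(),v.ravel()],D).reshape(480,640,3); P[D==0]=np.nan
    return C,im,D,P
E
python3 - <<'E'
from h import *
print(observe(), grip_depth)
for n in ('scene','side','wrist'):
    C,im,D,P=cloud(n); np.savez(f'pics/{n}0.npz',im=im,D=D,P=P); cv2.imwrite(f'pics/{n}0.png',im[:,:,::-1]); print(n,C[2].round(3).tolist())
a=cv2.imread('pics/scene0.png');b=cv2.imread('pics/side0.png')
cv2.imwrite('pics/both.png',cv2.resize(np.vstack([a,b]),(400*1,600)))
E
```

```text
pics
{'time_s': 0.0, 'qpos': array([-1.24278887,  0.5765059 ,  0.02479071,  1.43789933, -0.01500307,
        1.129011  , -0.05647728]), 'dq': array([-0.00059853,  0.00107345, -0.00027373,  0.00111484, -0.00252599,
        0.00101916,  0.00179099]), 'effort': array([-9.56285930e-06, -7.65763092e+01,  2.25013956e+00, -2.85974890e+01,
        1.51730765e-02,  1.24975477e-02, -6.86805109e-06]), 'position': array([0.26996366, 0.61816935, 0.23046214]), 'eef_rot': array([-1.41593906e-04,  2.04402672e-01,  9.78886549e-01, -8.07810604e-04]), 'force': array([0.44858484, 0.01088684, 0.35650423]), 'torque': array([-0.02448929, -0.00876948,  0.00662085]), 'grip_width': 0.08572271156032167} 0.0187
scene [[-0.069, 0.687, -0.723, 1.282], [0.998, 0.05, -0.047, 0.044], [0.003, -0.724, -0.689, 0.699], [0.0, 0.0, 0.0, 1.0]]
side [[0.73, -0.413, 0.544, 0.196], [-0.683, -0.462, 0.566, -0.43], [0.017, -0.785, -0.62, 0.582], [0.0, 0.0, 0.0, 1.0]]
wrist [[0.399, 0.879, 0.261, 0.204], [0.917, -0.382, -0.115, 0.647], [-0.001, 0.285, -0.958, 0.373], [0.0, 0.0, 0.0, 1.0]]
```

View pics/scene0.png

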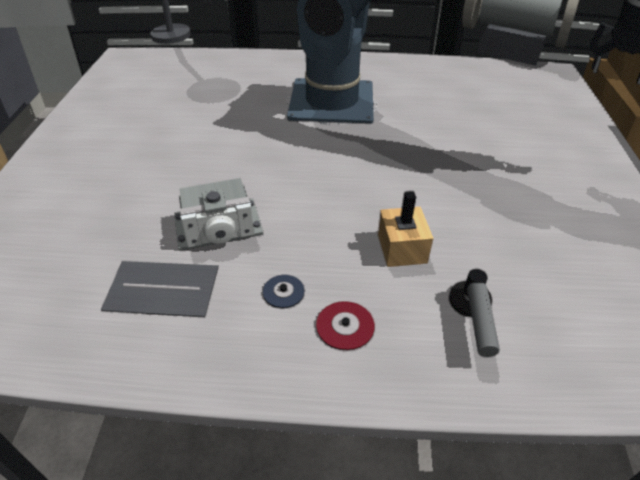

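View pics/side0.png

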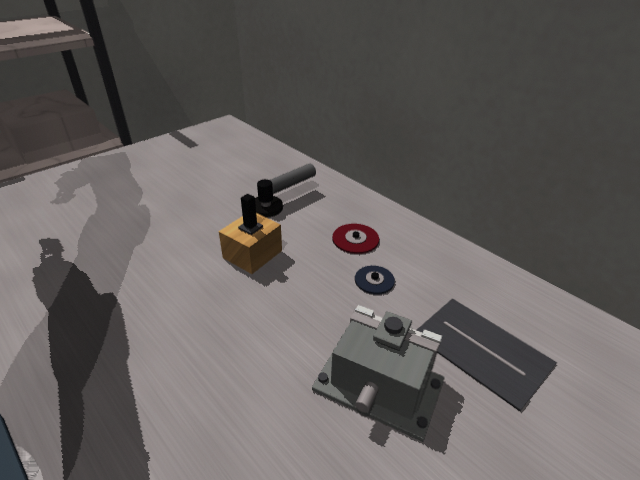

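The scene picture shows the housing at about (215,215) with its cover facing the scene camera, and the rack with the wedge at (405,235). The discs, sheet and sander lie clear of both. In the side picture the rack is at (250,240) and the housing at (385,360). Next I'll measure them from depth.

Run:
```python
from h import *
for n in ('scene','side'):
    z=np.load(f'pics/{n}0.npz'); P=z['P']; im=z['im']; hsv=cv2.cvtColor(im,cv2.COLOR_RGB2HSV)
    H=P[...,2]
    org=(hsv[...,0]>8)&(hsv[...,0]<28)&(hsv[...,1]>110)&(P[...,0]>.4)&(P[...,0]<1)&(abs(P[...,1])<.5)
    t=org&(abs(H-.067)<.006); q=P[t]
    print(n,'rack top n',t.sum(), 'zmed',np.median(q[:,2])); r=cv2.minAreaRect((q[:,:2]*1000).astype(np.float32)); print(r)
    hd=(H>.085)&(H<.16)&(P[...,1]>0)&(P[...,0]>.4)&(P[...,0]<.9)&(hsv[...,2]<90); q=P[hd]; print('handle',hd.sum(),np.nanmin(q,0),np.nanmax(q,0))
    hb=(P[...,0]>.4)&(P[...,0]<.9)&(P[...,1]<0)&(P[...,1]>-.4)
    for lo,hi,nm in((.079,.09,'top85'),(.101,.112,'breather'),(.03,.07,'body'),(.01,.2,'all')):
        m=hb&(H>lo)&(H<hi); q=P[m]
        if len(q)>5: print(nm,len(q),cv2.minAreaRect((q[:,:2]*1000).astype(np.float32)),np.median(q,0).round(4))
```

```text
scene rack top n 808 zmed 0.06713454911813238
((578.822265625, 163.69482421875), (90.08564758300781, 78.1292495727539), 11.131631851196289)
handle 330 [0.56919377 0.15330765 0.08535948] [0.58966239 0.17441404 0.14208447]
top85 1611 ((545.2017211914062, -204.89524841308594), (103.71640014648438, 130.8816680908203), 20.628128051757812) [ 0.5448 -0.2116  0.0826]
breather 115 ((566.723388671875, -197.74696350097656), (25.307329177856445, 24.170469284057617), 87.59532928466797) [ 0.5673 -0.1974  0.106 ]
body 1150 ((561.062744140625, -199.50604248046875), (102.13400268554688, 132.94528198242188), 18.585697174072266) [ 0.6019 -0.1836  0.0528]
all 4374 ((612.2861328125, -173.8095245361328), (288.54388427734375, 172.62010192871094), 24.060943603515625) [ 0.5763 -0.1921  0.0769]
side rack top n 924 zmed 0.06545322430179445
((575.8258056640625, 164.18325805664062), (92.21298217773438, 82.42816162109375), 10.770689964294434)
handle 1561 [0.45864847 0.15087777 0.0850234 ] [0.89992252 1.82459985 0.15999307]
top85 4255 ((545.4193725585938, -205.86648559570312), (99.52596282958984, 131.46934509277344), 20.33270835876465) [ 0.5351 -0.219   0.0817]
breather 225 ((564.8170776367188, -198.43856811523438), (25.290443420410156, 24.75044059753418), 75.74300384521484) [ 0.5634 -0.1994  0.105 ]
body 2031 ((535.6393432617188, -226.5116424560547), (110.99542999267578, 158.30616760253906), 63.22943878173828) [ 0.4974 -0.233   0.0523]
all 9279 ((603.4176635742188, -181.73687744140625), (294.9620056152344, 172.18218994140625), 22.80164909362793) [ 0.5213 -0.2218  0.0805]
```

```bash
cat >> h.py <<'E'
def tool(st=None):
    st=st or observe(); q=st['eef_rot']; return np.array(st['position']), R.from_quat([q[1],q[2],q[3],q[0]])
def rel(p,yaw):
    """p: TCP target; yaw (deg): world direction of tool y, pointing down (nearest half turn not chosen)"""
    pos,Rt=tool(); a=np.radians(yaw); y=np.array([np.cos(a),np.sin(a),0]); z=np.array([0,0,-1.]); x=np.cross(y,z)
    Rg=R.from_matrix(np.c_[x,y,z]); print('shift cm',(Rt.inv().apply(np.array(p)-pos)*100).round(2),'turn',(Rt.inv()*Rg).as_rotvec().round(4))
def stat():
    s=observe(); p,Rt=tool(s); y=Rt.as_matrix()[:,1]; print('t%.2f'%s['time_s'],'pos',(p*1000).round(1),'yaw %.2f'%np.degrees(np.arctan2(y[1],y[0])),'tilt',(Rt.as_matrix()[:2,2]).round(4),'F',np.round(s['force'],1),'T',np.round(s['torque'],2),'w %.4f'%s['grip_width'],'q7 %.2f'%s['qpos'][6])
E
python3 -c "
from h import *
rel([.578,.164,.24],11)"
```

```text
shift cm [-46.4  -29.31  -0.9 ] turn [-1.200e-03  7.000e-04  9.671e-01]
```

```bash
python3 -m handwheel '-4 -2.5 0 0 0 0.1 0; -8 -5 0 0 0 0.2 0; -12 -7.6 0 0 0 0.3 0; -16 -10.1 0 0 0 0.4 0; -20 -12.6 0 0 0 0.5 0; -24 -15.2 0 0 0 0.6 0; -28 -17.7 0 0 0 0.7 0; -32 -20.2 0 0 0 0.8 0; -36 -22.7 -0.5 0 0 0.9 0; -40 -25.3 -0.9 0 0 0.967 0'; python3 -c "
from h import *
stat(); rel([.578,.164,.24],11)"
```

```text
time_s: 0.98
position: [0.5041, 0.2718, 0.2359]
eef_rot: [0.0, 0.638, 0.77, -0.001]
force: [0.3, 0.8, -1.1]
grip_width: 0.0855
t0.98 pos [504.1 271.8 235.9] yaw 10.71 tilt [-0.0009 -0.0014] F [ 0.3  0.8 -1.1] T [ 0.07 -0.05  0.02] w 0.0855 q7 -0.23
shift cm [-11.97   5.26  -0.4 ] turn [-0.0011  0.0012 -0.0051]
```

```bash
python3 -m handwheel '-4 1.8 -0.2 0 0 0 0; -8 3.5 -0.4 0 0 -0.005 0; -12 5.3 -0.4 0 0 -0.005 0; -12 5.3 -0.4 0 0 -0.005 0; -12 5.3 -0.4 0 0 -0.005 0'; python3 -c "
from h import *
stat(); C,im,D,P=cloud('wrist'); cv2.imwrite('pics/w1.png',im[:,:,::-1]); np.savez('pics/w1.npz',im=im,P=P)
hsv=cv2.cvtColor(im,cv2.COLOR_RGB2HSV); H=P[...,2]
m=abs(H-.139)<.004; q=P[m]; print(len(q),cv2.minAreaRect((q[:,:2]*1000).astype(np.float32)))
m=abs(H-.067)<.0045; q=P[m];print(len(q),cv2.minAreaRect((q[:,:2]*1000).astype(np.float32)))
m=(abs(H-.073)<.003)&(hsv[...,1]<90); q=P[m];print(len(q),cv2.minAreaRect((q[:,:2]*1000).astype(np.float32)))
"
```

```text
time_s: 1.4
position: [0.5802, 0.1591, 0.2399]
eef_rot: [0.001, 0.639, 0.769, -0.001]
force: [0.0, 0.8, -0.4]
grip_width: 0.0858
t1.40 pos [580.2 159.1 239.9] yaw 10.61 tilt [-0.0002 -0.0034] F [ 0.   0.8 -0.4] T [-0.04  0.06 -0.03] w 0.0858 q7 0.01
836 ((577.4791259765625, 163.54498291015625), (19.569129943847656, 19.611103057861328), 10.440324783325195)
12656 ((671.25, 221.0198974609375), (330.101318359375, 105.35480499267578), 30.62611198425293)
824 ((637.8983154296875, 214.78182983398438), (204.180419921875, 44.76128005981445), 40.331417083740234)
```

View pics/w1.png

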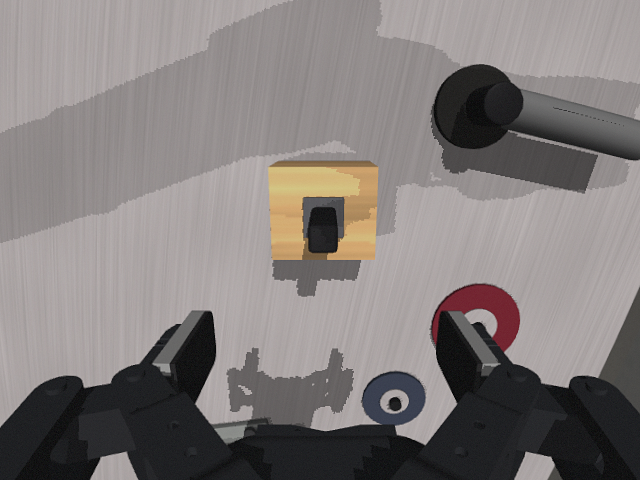

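The wrist picture shows the rack top with the collar at (323,218) and the handle top at (322,230), square to the jaws.

```bash
python3 -c "
from h import *
z=np.load('pics/w1.npz');P=z['P'];hsv=cv2.cvtColor(z['im'],cv2.COLOR_RGB2HSV)
m=(abs(P[...,2]-.067)<.004)&(hsv[...,0]<28)&(hsv[...,1]>90)&(hsv[...,0]>8); q=P[m];print(m.sum(),np.median(q[:,2]),cv2.minAreaRect((q[:,:2]*1000).astype(np.float32)))
rel([.5775,.1635,.088],10.5)"
```

```text
7837 0.06666196849732098 ((620.696533203125, 183.0149383544922), (197.93292236328125, 96.24942016601562), 22.568675994873047)
shift cm [ 0.21 -0.1  15.17] turn [-0.0016  0.0017  0.0051]
```

```bash
python3 -m handwheel '0.2 -0.1 1 0 0 0 0.2; 0.25 -0.15 4 0 0 0 0.3; 0.25 -0.15 7 0 0 0 0.3; 0.25 -0.15 10 0 0 0 0.3; 0.25 -0.15 12.5 0 0 0 0.3; 0.25 -0.15 14.5 0 0 0 0.3; 0.25 -0.15 15.2 0 0 0 0.3; 0.25 -0.15 15.2 0 0 0 0.3'; python3 -c "
from h import *
stat(); rel([.5775,.1635,.088],10.5)"
```

```text
time_s: 2.12
position: [0.5748, 0.1651, 0.0856]
eef_rot: [-0.001, 0.637, 0.771, -0.003]
force: [0.3, 0.0, 0.4]
grip_width: 0.0598
t2.12 pos [574.8 165.1  85.6] yaw 10.91 tilt [-0.0052 -0.0027] F [0.3 0.  0.4] T [0.02 0.01 0.04] w 0.0598 q7 0.06
shift cm [-0.21  0.23 -0.24] turn [-0.0056  0.0017  0.0072]
```

```bash
python3 -m handwheel '-0.2 0.2 -0.2 -0.005 0.002 0 0.3; -0.2 0.2 -0.2 -0.005 0.002 0 0.6; -0.2 0.2 -0.2 -0.005 0.002 0 0.8; -0.2 0.2 -0.2 -0.005 0.002 0 1; -0.2 0.2 -0.2 -0.005 0.002 0 1; -0.2 0.2 -0.2 -0.005 0.002 0 1; -0.2 0.2 -0.2 -0.005 0.002 0 1; -0.2 0.2 -0.2 -0.005 0.002 0 1' 100; python3 -c "
from h import *
stat()"
```

```text
time_s: 2.78
position: [0.5778, 0.1638, 0.0888]
eef_rot: [0.0, 0.637, 0.771, 0.001]
force: [-0.6, -0.5, 6.3]
grip_width: 0.0189
t2.78 pos [577.8 163.8  88.8] yaw 10.91 tilt [0.0011 0.0011] F [-0.6 -0.5  6.3] T [ 0.    0.24 -0.07] w 0.0189 q7 0.07
```

```bash
python3 -m handwheel '0 0 -0.5 0 0 0 1; 0 0 -2 0 0 0 1; 0 0 -4 0 0 0 1; 0 0 -6.5 0 0 0 1; 0 0 -9 0 0 0 1; 0 0 -11.5 0 0 0 1; 0 0 -13 0 0 0 1; 0 0 -13 0 0 0 1; 0 0 -13 0 0 0 1'
python3 - <<'E'
from h import *
stat()
o=[]
for n in ('scene','side','wrist'):
    C,im,D,P=cloud(n); cv2.imwrite(f'pics/{n}2.png',im[:,:,::-1]); np.savez(f'pics/{n}2.npz',im=im,P=P,D=D)
    p,_=tool(); c=proj(C,p-[0,0,.05])[0].astype(int); print(n,c)
    if n!='wrist':
        y,x=max(c[1]-60,0),max(c[0]-80,0); o.append(cv2.resize(im[y:y+120,x:x+160,::-1],(400,300),interpolation=cv2.INTER_CUBIC))
    else: o.append(cv2.resize(im[:,:,::-1],(400,300)))
cv2.imwrite('pics/m2.png',np.vstack([np.hstack(o[:2]),np.hstack([o[2],o[2]*0])]))
E
```

```text
time_s: 3.53
position: [0.5778, 0.1637, 0.2197]
eef_rot: [0.0, 0.637, 0.771, 0.002]
force: [-0.6, 0.1, -2.2]
grip_width: 0.0187
t3.53 pos [577.8 163.7 219.7] yaw 10.91 tilt [0.0027 0.0019] F [-0.6  0.1 -2.2] T [-0.03  0.01  0.02] w 0.0187 q7 0.01
scene [411 180]
side [245 182]
wrist [324 273]
```

View pics/m2.png

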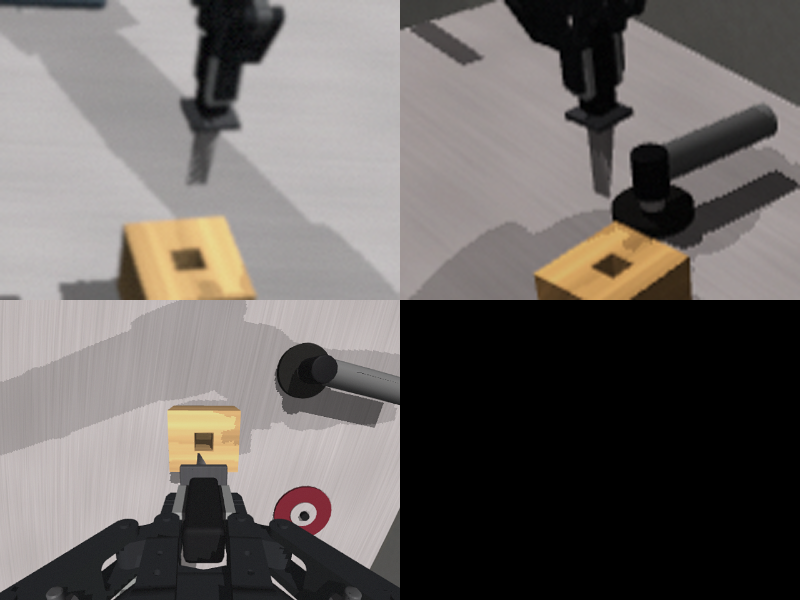

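Run:
```python
from h import *
p,Rt=tool(); a=np.radians(10.9); ux=np.array([np.cos(a),np.sin(a),0]); uy=np.array([-ux[1],ux[0],0]); o=[]
for n,s in (('side',10),('wrist',8)):
    C=cam(n); im=np.load(f'pics/{n}2.npz')['im']; tip=p-[0,0,.0838]
    c=proj(C,tip+[0,0,.02])[0].astype(int); w,h=400//s,480//s; x0,y0=c[0]-w//2,c[1]-h//2
    for sg in (1,-1):
        crop=cv2.resize(im[y0:y0+h,x0:x0+w,::-1],(w*s,h*s),interpolation=cv2.INTER_CUBIC)
        L=lambda x,y,z: tip+sg*ux*(x-.006)+uy*y+[0,0,z]
        for y in(-.007,.007):
            for line in ([(0,0),(0,.062)],[(.002,0),(.0124,.055)],[(0,0),(.002,0)]):
                q=(proj(C,np.array([L(x,y,z) for x,z in line]))-[x0,y0])*s
                cv2.line(crop,*[tuple(int(v) for v in t) for t in q],(0,255,0) if y>0 else (0,0,255),1)
        o.append(crop)
cv2.imwrite('pics/m3.png',cv2.resize(np.hstack(o[:2]+o[2:]),(800,240)) if 0 else np.vstack([np.hstack([cv2.resize(q,(400,290)) for q in o[:2]]),np.hstack([cv2.resize(q,(400,290)) for q in o[2:]])]))
```

```text
(no output)
```

View pics/m3.png

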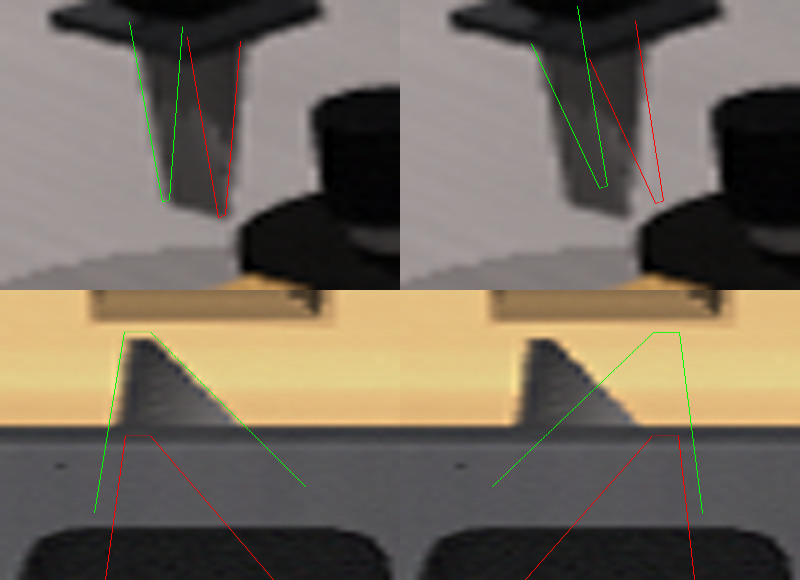

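The overlay with the bevel on the +x side matches the wedge in both views, so a small turn to the housing yaw is enough. I'll move near the housing next and measure it there.

```bash
python3 -m handwheel '-2 0 -1.5 0 0 0 1; -6 0 -3 0 0 -0.04 1; -10 -0.8 -3 0 0 -0.08 1; -14 -1.2 -3 0 0 -0.12 1; -18 -1.8 -3 0 0 -0.168 1; -22 -2.4 -3 0 0 -0.168 1; -26 -3 -3 0 0 -0.168 1; -30 -3.6 -3 0 0 -0.168 1; -34 -4.4 -3 0 0 -0.168 1; -38 -5 -3 0 0 -0.168 1'; python3 -c "
from h import *
stat(); rel([.598,-.25,.25],20.5)"
```

```text
time_s: 4.52
position: [0.5987, -0.221, 0.2461]
eef_rot: [-0.002, 0.57, 0.822, -0.0]
force: [1.6, -0.6, -1.2]
grip_width: 0.0188
t4.52 pos [ 598.7 -221.   246.1] yaw 20.53 tilt [-0.0031  0.0011] F [ 1.6 -0.6 -1.2] T [ 0.03 -0.09  0.03] w 0.0188 q7 0.80
shift cm [-2.69 -1.09 -0.39] turn [-0.0025 -0.0021  0.0006]
```

```bash
python3 -m handwheel '-2 -0.8 -0.4 0 0 0 1; -2.7 -1.1 -0.4 0 0 0 1; -2.7 -1.1 -0.4 0 0 0 1; -2.7 -1.1 -0.4 0 0 0 1'; python3 -c "
from h import *
stat(); C,im,D,P=cloud('wrist'); cv2.imwrite('pics/w4.png',im[:,:,::-1]); np.savez('pics/w4.npz',im=im,P=P,D=D,M=C[2])
v,u=np.mgrid[:480,:640]
ok=(v<300)
for lo,hi in((.100,.112),(.080,.090),(.083,.087)):
  m=(P[...,2]>lo)&(P[...,2]<hi)&ok; q=P[m]; print(lo,len(q),np.median(q,0).round(4),cv2.minAreaRect((q[:,:2]*1000).astype(np.float32)))
"
```

```text
time_s: 4.85
position: [0.5977, -0.2493, 0.2488]
eef_rot: [-0.003, 0.57, 0.822, -0.0]
force: [0.7, 0.2, -1.5]
grip_width: 0.0187
t4.85 pos [ 597.7 -249.3  248.8] yaw 20.52 tilt [-0.0048  0.0026] F [ 0.7  0.2 -1.5] T [ 0.02 -0.01  0.04] w 0.0187 q7 0.84
0.1 967 [ 0.5656 -0.1987  0.1056] ((565.710205078125, -199.011962890625), (24.883493423461914, 25.7750244140625), 25.97782325744629)
0.08 14924 [ 0.5348 -0.2063  0.082 ] ((545.891845703125, -206.64837646484375), (98.02320861816406, 132.18569946289062), 20.037593841552734)
0.083 3799 [ 0.5661 -0.1754  0.0845] ((546.24560546875, -206.51934814453125), (97.2701644897461, 132.18569946289062), 20.037593841552734)
```

View pics/w4.png

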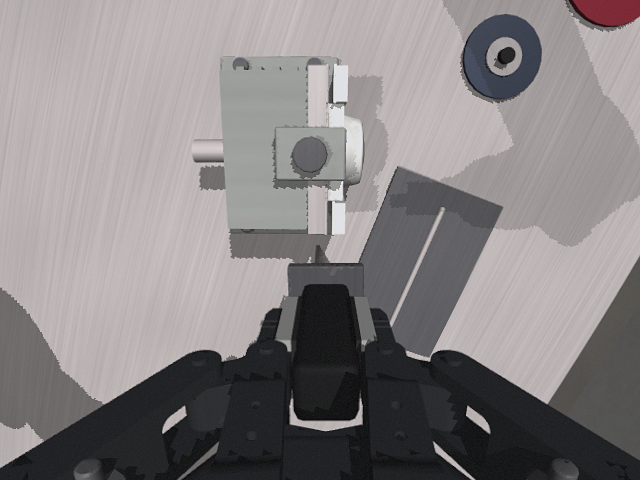

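The wrist picture shows the flange strip at columns 308–328 and the cover's ears at 333–347, at rows 66–103 (left end) and 200–234 (right end). The breather cap is at (310,154). I'll rectify this onto the plane z = 85 mm to read the slot and the yaw.

Run:
```python
from h import *
z=np.load('pics/w4.npz'); im=z['im']; C=cam('wrist'); C=(C[0],C[1],z['M'])
o=np.array([.577,-.194,.085]); a=np.radians(20.3); hx=np.array([np.cos(a),np.sin(a),0]); hy=np.array([-hx[1],hx[0],0])
xs=np.arange(-50,30,.1); ys=np.arange(70,-70,-.25)
G=o+ (xs[None,:,None]/1e3)*hx+(ys[:,None,None]/1e3)*hy
uv=proj(C,G.reshape(-1,3)).reshape(len(ys),len(xs),2).astype(np.float32)
r=cv2.remap(im,uv[...,0],uv[...,1],cv2.INTER_LINEAR)
cv2.imwrite('pics/rect.png',cv2.resize(r[:,:,::-1],(640,560)))
g=cv2.cvtColor(r,cv2.COLOR_RGB2GRAY).astype(float)
for y0 in (60,52,45,35,-35,-45,-52,-60):
    i=np.abs(ys-y0)<1.5; p=cv2.GaussianBlur(g[i].mean(0)[None],(0,0),4)[0]; d=np.gradient(p)
    k=[(round(xs[j],1),round(d[j],1)) for j in range(2,len(d)-2) if abs(d[j])>1 and abs(d[j])>=abs(d[j-1]) and abs(d[j])>abs(d[j+1])]
    print(y0,k)
for x0 in (-5,9):
    i=np.abs(xs-x0)<1.5; p=cv2.GaussianBlur(g[:,i].mean(1)[None],(0,0),2)[0]; d=np.gradient(p)
    print(x0,[(ys[j],round(d[j],1)) for j in range(2,len(d)-2) if abs(d[j])>3 and abs(d[j])>=abs(d[j-1]) and abs(d[j])>abs(d[j+1])])
b=np.load('pics/w4.npz')['P']; m=(b[...,2]>.1)&(b[...,2]<.112)&(np.mgrid[:480,:640][0]<250)
# cap centre on z=.106
m2=cv2.inRange(im,(0,0,0),(110,110,110))&(m*255).astype(np.uint8); ct=max(cv2.findContours(m2,0,2)[0],key=cv2.contourArea); (u,v),rad=cv2.minEnclosingCircle(ct); print('cap px',u,v,rad, onplane(C,(u,v),.106))
```

```text
60 [(np.float64(-48.9), np.float64(-1.1)), (np.float64(-46.6), np.float64(1.1)), (np.float64(-35.4), np.float64(-1.5)), (np.float64(-33.9), np.float64(1.5)), (np.float64(-22.2), np.float64(-1.1)), (np.float64(-20.8), np.float64(1.4)), (np.float64(-15.9), np.float64(-2.4)), (np.float64(-14.2), np.float64(5.4)), (np.float64(0.7), np.float64(-2.8)), (np.float64(4.0), np.float64(-2.2)), (np.float64(5.2), np.float64(8.6)), (np.float64(15.7), np.float64(-3.6))]
52 [(np.float64(-15.8), np.float64(-1.8)), (np.float64(-14.2), np.float64(4.8)), (np.float64(0.8), np.float64(-3.5)), (np.float64(3.3), np.float64(-4.9)), (np.float64(4.7), np.float64(11.3)), (np.float64(15.8), np.float64(-6.8))]
45 [(np.float64(-15.9), np.float64(-1.9)), (np.float64(-14.3), np.float64(4.8)), (np.float64(1.2), np.float64(-6.5)), (np.float64(4.7), np.float64(12.4)), (np.float64(15.8), np.float64(-6.1))]
35 [(np.float64(-15.9), np.float64(-1.5)), (np.float64(-14.3), np.float64(4.6)), (np.float64(-0.7), np.float64(-2.6)), (np.float64(1.0), np.float64(3.2)), (np.float64(3.4), np.float64(-3.2)), (np.float64(5.2), np.floa
[... 1317 characters left out ...]
)), (np.float64(-22.25), np.float64(5.8)), (np.float64(-27.25), np.float64(10.4)), (np.float64(-65.75), np.float64(-15.6))]
9 [(np.float64(68.5), np.float64(-6.1)), (np.float64(64.0), np.float64(12.3)), (np.float64(38.0), np.float64(-20.9)), (np.float64(36.25), np.float64(10.9)), (np.float64(33.5), np.float64(11.5)), (np.float64(19.25), np.float64(-9.6)), (np.float64(-20.75), np.float64(-10.7)), (np.float64(-22.25), np.float64(11.8)), (np.float64(-28.5), np.float64(9.7)), (np.float64(-37.75), np.float64(-11.9)), (np.float64(-39.75), np.float64(13.3)), (np.float64(-66.0), np.float64(-5.9))]
cap px 309.83477783203125 154.24783325195312 17.790481567382812 [[ 0.56609584 -0.19872327  0.106     ]]
```

View pics/rect.png

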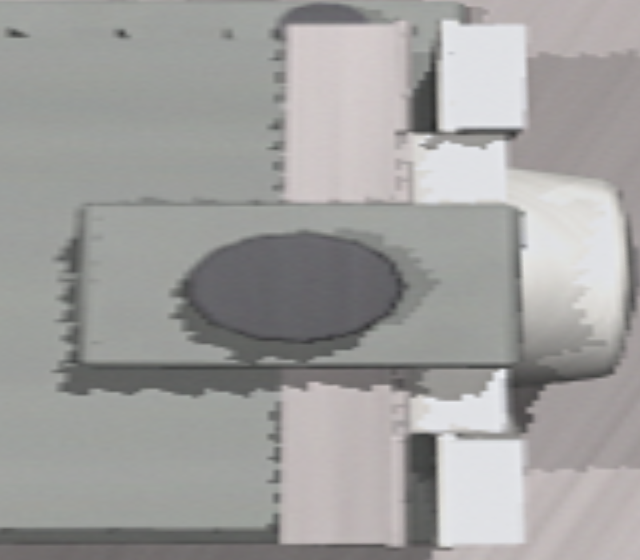

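Rectified view: the flange runs from about x = -14.6 to +0.9 in my guess frame, and the ears start at about 5 mm. That puts the yaw near 20.0° and the ends at y = +64 and -66. I'll set up the housing frame and go above the left slot.

```bash
cat >> h.py <<'E'
a0=np.radians(20.3); HY=20.0; a1=np.radians(HY)
HX=np.array([np.cos(a1),np.sin(a1),0]); HYv=np.array([-HX[1],HX[0],0]); ORG=np.array([.577,-.194,0])+.00085*np.array([np.cos(a0),np.sin(a0),0])-.00065*np.array([-np.sin(a0),np.cos(a0),0])
RH=np.c_[HX,HYv,[0,0,1.]]; TIP=np.array([0,-.0057,.0838])
def tip():
    s=observe(); p,Rt=tool(s); t=(p+Rt.apply(TIP)-ORG)@RH*1000; F=np.array(s['force'])@RH
    yx=Rt.as_matrix(); print('t%.2f'%s['time_s'],'TIP(H) mm',t.round(2),'F(H)',F.round(1),'yaw %.2f'%np.degrees(np.arctan2(yx[1,1],yx[0,1])),'tilt(H) mrad',(RH.T@yx[:,2]*1000).round(1)[:2],'w %.4f'%s['grip_width'],'T',(np.array(s['torque'])@RH).round(2))
    return t
def reltip(x,y,z):
    """row that brings the wedge tip (flat face) to housing x,y,z mm, upright, yaw HY"""
    pos,Rt=tool(); Rg=R.from_matrix(np.c_[np.cross(HX,[0,0,-1.]),HX,[0,0,-1.]])
    tgt=ORG+RH@(np.array([x,y,z])/1000)-Rg.apply(TIP)
    print('row cm',(Rt.inv().apply(tgt-pos)*100).round(2),'turn',(Rt.inv()*Rg).as_rotvec().round(4))
E
python3 -c "
from h import *
tip(); reltip(.9,51.7,105)"
```

```text
t4.90 TIP(H) mm [ -5.45 -57.14 165.31] F(H) [-0.9  0.7 -1.6] yaw 20.63 tilt(H) mrad [-3.   4.2] w 0.0188 T [ 0.05  0.01 -0.07]
row cm [10.88  0.75  6.07] turn [-0.003  -0.0042  0.0109]
```

```bash
python3 -m handwheel '3 0.2 0 0 -0.003 0.011 1; 6 0.5 0 -0.003 -0.004 0.011 1; 9 0.7 0 -0.003 -0.004 0.011 1; 10.9 0.75 1.5 -0.003 -0.004 0.011 1; 10.9 0.75 4 -0.003 -0.004 0.011 1; 10.9 0.75 5.5 -0.003 -0.004 0.011 1; 10.9 0.75 6 -0.003 -0.004 0.011 1; 10.9 0.75 6 -0.003 -0.004 0.011 1'; python3 -c "
from h import *
tip(); reltip(.9,51.7,90)"
```

```text
time_s: 5.57
position: [0.5659, -0.1412, 0.1884]
eef_rot: [-0.001, 0.573, 0.82, -0.0]
force: [0.2, -0.0, -1.4]
grip_width: 0.0191
t5.57 TIP(H) mm [  0.9   54.17 104.58] F(H) [ 0.2 -0.1 -1.4] yaw 20.14 tilt(H) mrad [-2.1  2.1] w 0.0191 T [-0.03  0.01  0.01]
row cm [-0.23 -0.02  1.46] turn [-0.0021 -0.0021  0.0024]
```

```bash
python3 -m handwheel '-0.2 0 0.7 -0.002 -0.002 0.002 1; -0.25 0 1.45 -0.002 -0.002 0.002 1; -0.25 0 1.45 -0.002 -0.002 0.002 1; -0.25 0 1.45 -0.002 -0.002 0.002 1'; python3 -c "
from h import *
tip(); reltip(.9,51.7,83)"
```

```text
time_s: 5.9
position: [0.5667, -0.1437, 0.1738]
eef_rot: [-0.0, 0.574, 0.819, -0.0]
force: [-0.4, 0.2, -0.8]
grip_width: 0.019
t5.90 TIP(H) mm [ 0.93 51.48 89.95] F(H) [-0.3  0.3 -0.8] yaw 20.01 tilt(H) mrad [-0.3  0.3] w 0.0190 T [ 0.02 -0.03 -0.  ]
row cm [ 0.02 -0.01  0.7 ] turn [-0.0003 -0.0003  0.0001]
```

Slow descent to feel for the mouth.

```bash
python3 -m handwheel '0 0 0.2 0 0 0 1; 0 0 0.4 0 0 0 1; 0 0 0.55 0 0 0 1; 0 0 0.7 0 0 0 1; 0 0 0.7 0 0 0 1'; python3 -c "
from h import *
tip()"; python3 -m handwheel '0 0 0.15 0 0 0 1; 0 0 0.3 0 0 0 1; 0 0 0.4 0 0 0 1; 0 0 0.4 0 0 0 1'; python3 -c "
from h import *
tip()"
```

```text
time_s: 6.32
position: [0.5667, -0.1437, 0.1665]
eef_rot: [-0.0, 0.574, 0.819, -0.0]
force: [-0.4, 0.2, -1.7]
grip_width: 0.0192
t6.32 TIP(H) mm [ 0.92 51.5  82.73] F(H) [-0.3  0.3 -1.7] yaw 20.00 tilt(H) mrad [-0.4  0.3] w 0.0192 T [ 0.   -0.05  0.07]
time_s: 6.65
position: [0.5666, -0.1436, 0.1623]
eef_rot: [-0.0, 0.574, 0.819, -0.0]
force: [-0.3, -0.5, -1.2]
grip_width: 0.019
t6.65 TIP(H) mm [ 0.87 51.59 78.47] F(H) [-0.4 -0.3 -1.2] yaw 20.01 tilt(H) mrad [-0.6  0.5] w 0.0190 T [-0.03 -0.13 -0.05]
```

The tip is 6.5 mm below the top with no force, so it is in the mouth. Next I'll feel for the flange face by moving towards -x.

```bash
python3 -m handwheel '0 -0.05 0 0 0 0 1; 0 -0.1 0 0 0 0 1; 0 -0.1 0 0 0 0 1';python3 -c "
from h import *
tip()"; python3 -m handwheel '0 -0.04 0 0 0 0 1; 0 -0.08 0 0 0 0 1; 0 -0.08 0 0 0 0 1';python3 -c "
from h import *
tip()"
```

```text
time_s: 6.9
position: [0.5663, -0.1437, 0.1624]
eef_rot: [0.0, 0.573, 0.819, 0.0]
force: [2.8, -0.2, -4.1]
grip_width: 0.0191
t6.90 TIP(H) mm [ 0.64 51.6  78.63] F(H) [ 2.5 -1.2 -4.1] yaw 20.02 tilt(H) mrad [0.6 0.2] w 0.0191 T [-0.01 -0.95 -0.05]
time_s: 7.15
position: [0.5661, -0.1437, 0.1626]
eef_rot: [0.001, 0.573, 0.819, 0.001]
force: [3.7, 0.8, -3.8]
grip_width: 0.0187
t7.15 TIP(H) mm [ 0.52 51.61 78.76] F(H) [ 3.7 -0.5 -3.8] yaw 20.04 tilt(H) mrad [ 1.8 -0.1] w 0.0187 T [-0.02 -1.3  -0.02]
```

Contact comes at about x = 0.7 in my frame. I'll press down gently in steps.

```bash
python3 -m handwheel '0 0.03 0.2 0 0 0 1; 0 0.03 0.4 0 0 0 1; 0 0.03 0.6 0 0 0 1; 0 0.03 0.8 0 0 0 1; 0 0.03 0.9 0 0 0 1; 0 0.03 0.9 0 0 0 1'; python3 -c "
from h import *
tip()";python3 -m handwheel '0 0 0.1 0 0 0 1; 0 0 0.2 0 0 0 1; 0 0 0.3 0 0 0 1; 0 0 0.4 0 0 0 1; 0 0 0.5 0 0 0 1; 0 0 0.5 0 0 0 1'; python3 -c "
from h import *
tip()"
```

```text
time_s: 7.65
position: [0.5666, -0.1443, 0.1545]
eef_rot: [0.001, 0.574, 0.819, 0.001]
force: [-0.4, 0.2, 7.8]
grip_width: 0.0188
t7.65 TIP(H) mm [ 0.88 50.83 70.66] F(H) [-0.3  0.4  7.8] yaw 20.01 tilt(H) mrad [ 2.7 -1.1] w 0.0188 T [ 0.1  -0.03  0.  ]
time_s: 8.15
position: [0.5667, -0.1449, 0.1505]
eef_rot: [0.002, 0.574, 0.819, 0.001]
force: [-0.4, 1.6, 8.3]
grip_width: 0.0184
t8.15 TIP(H) mm [ 0.9  50.12 66.64] F(H) [0.2 1.6 8.3] yaw 19.98 tilt(H) mrad [ 3.6 -1.9] w 0.0184 T [0.21 0.01 0.01]
```

```bash
python3 -m handwheel '0.05 0 0.1 0 0 0 1; 0.1 0 0.2 0 0 0 1; 0.1 0 0.3 0 0 0 1; 0.1 0 0.4 0 0 0 1; 0.1 0 0.5 0 0 0 1; 0.1 0 0.5 0 0 0 1'; python3 -c "
from h import *
tip()"; python3 -m handwheel '0 0 -1.5 0 0 0 1; 0 0 -3.5 0 0 0 1; 0 0 -5.5 0 0 0 1; 0 0 -7.5 0 0 0 1; 0 0 -9 0 0 0 1; 0 0 -9 0 0 0 1;0 0 -9 0 0 0 1'; python3 -c "
from h import *
tip(); reltip(.8,-51.7,150)"
```

```text
time_s: 8.65
position: [0.5666, -0.1448, 0.1465]
eef_rot: [0.003, 0.574, 0.819, 0.001]
force: [-0.4, -0.7, 8.8]
grip_width: 0.0189
t8.65 TIP(H) mm [ 0.93 50.18 62.69] F(H) [-0.6 -0.6  8.8] yaw 19.94 tilt(H) mrad [ 4.6 -3.1] w 0.0189 T [-0.01  0.03 -0.02]
time_s: 9.23
position: [0.5657, -0.145, 0.2365]
eef_rot: [0.003, 0.574, 0.819, 0.001]
force: [-0.3, -0.4, -2.1]
grip_width: 0.0187
t9.23 TIP(H) mm [1.0000e-02 5.0280e+01 1.5267e+02] F(H) [-0.4 -0.3 -2.1] yaw 19.92 tilt(H) mrad [ 4.6 -3.3] w 0.0187 T [ 0.02  0.07 -0.02]
row cm [-10.22   0.13   0.3 ] turn [ 0.0046  0.0033 -0.0014]
```

```bash
cat > ears.py <<'E'
from h import *
import sys
t=tip(); C,im,D,P=cloud('wrist'); n=sys.argv[1]
xs=np.arange(-25,35,.1); out=[]
for y0 in (57,52,45,-45,-52,-57):
    ys=np.arange(y0-1.5,y0+1.5,.25); G=ORG+[0,0,.085]+(xs[None,:,None]/1e3)*HX+(ys[:,None,None]/1e3)*HYv
    uv=proj(C,G.reshape(-1,3)).reshape(len(ys),len(xs),2).astype(np.float32)
    g=cv2.cvtColor(cv2.remap(im,uv[...,0],uv[...,1],cv2.INTER_LINEAR),cv2.COLOR_RGB2GRAY).astype(float)
    p=cv2.GaussianBlur(g.mean(0)[None],(0,0),4)[0]; d=np.gradient(p)
    print(y0,[(float(round(xs[j],1)),float(round(d[j],1))) for j in range(2,len(d)-2) if xs[j]>-17 and abs(d[j])>2 and abs(d[j])>=abs(d[j-1]) and abs(d[j])>abs(d[j+1])])
cv2.imwrite(f'pics/{n}.png',im[:,:,::-1])
E
python3 -m handwheel '-2.5 0 0 0 0 0 1; -5 0.1 0 0.004 0.003 0 1; -8 0.1 0 0.004 0.003 0 1; -10.2 0.1 0 0.004 0.003 0 1; -10.2 0.1 0 0.004 0.003 0 1; -10.2 0.1 0 0.004 0.003 0 1; -10.2 0.1 0 0.004 0.003 0 1'; python3 ears.py e1; python3 -c "
from h import *
reltip(.8,-51.7,89)"
```

```text
time_s: 9.82
position: [0.6006, -0.2397, 0.2352]
eef_rot: [-0.001, 0.574, 0.819, -0.0]
force: [1.3, 0.3, -2.0]
grip_width: 0.0189
t9.82 TIP(H) mm [-1.0000e-01 -5.0240e+01  1.5137e+02] F(H) [ 1.3 -0.1 -2. ] yaw 19.92 tilt(H) mrad [-1.5  1.9] w 0.0189 T [-0.01 -0.02  0.01]
57 [(-16.8, -2.7), (-15.4, 5.8), (0.1, -7.8), (1.6, 4.6), (6.4, 7.8), (17.1, -6.5)]
52 [(-15.2, 4.6), (0.1, -7.5), (1.8, 4.0), (4.6, -4.2), (6.3, 10.4), (17.0, -5.4)]
45 [(-15.3, 3.9), (0.2, -7.9), (5.8, 11.4), (16.6, -6.0)]
-45 [(-15.5, 4.0), (0.2, -8.6), (4.1, 12.3), (14.8, -3.3)]
-52 [(-15.0, 2.5), (0.1, -8.1), (4.1, 10.6), (14.3, -3.2)]
-57 [(-15.1, 2.0), (0.1, -7.5), (4.1, 11.4), (14.9, -2.6)]
row cm [-0.18  0.05  6.28] turn [-0.0008 -0.0017 -0.0005]
```

The left end is open about 3.2 mm, by both camera and wedge geometry; the right is still near 0.95 mm. Now the right slot.

```bash
python3 -m handwheel '-0.2 0.1 1.5 0 -0.002 0 1; -0.2 0.1 3.5 0 -0.002 0 1; -0.2 0.1 5.3 0 -0.002 0 1; -0.2 0.1 6.1 0 -0.002 0 1; -0.2 0.1 6.1 0 -0.002 0 1; -0.2 0.1 6.1 0 -0.002 0 1'; python3 -c "
from h import *
tip(); reltip(1.3,-51.7,78)"
```

```text
time_s: 10.37
position: [0.6024, -0.24, 0.1748]
eef_rot: [-0.0, 0.573, 0.819, -0.0]
force: [0.6, -1.1, -1.1]
grip_width: 0.0188
t10.37 TIP(H) mm [  1.52 -51.3   91.01] F(H) [ 0.2 -1.3 -1.1] yaw 20.02 tilt(H) mrad [-1.1  0.1] w 0.0188 T [-0.03 -0.02 -0.04]
row cm [-0.04 -0.03  1.3 ] turn [-0.0011 -0.0001  0.0003]
```

```bash
python3 -m handwheel '0 -0.02 0.2 -0.001 0 0 1; 0 -0.03 0.4 -0.001 0 0 1; 0 -0.03 0.6 -0.001 0 0 1; 0 -0.03 0.75 -0.001 0 0 1; 0 -0.03 0.75 -0.001 0 0 1'; python3 -c "
from h import *
tip()";  python3 -m handwheel '0 0 0.2 0 0 0 1; 0 0 0.4 0 0 0 1; 0 0 0.6 0 0 0 1; 0 0 0.6 0 0 0 1'; python3 -c "
from h import *
tip(); reltip(.8,-51.7,66)"
```

```text
time_s: 10.78
position: [0.6021, -0.2401, 0.1672]
eef_rot: [-0.0, 0.573, 0.819, 0.0]
force: [0.3, -0.8, -2.4]
grip_width: 0.0191
t10.78 TIP(H) mm [  1.26 -51.23  83.44] F(H) [ 0.  -0.9 -2.4] yaw 20.02 tilt(H) mrad [-0.1  0.2] w 0.0191 T [ 0.03 -0.01  0.04]
time_s: 11.12
position: [0.6018, -0.2401, 0.1607]
eef_rot: [-0.0, 0.574, 0.819, -0.0]
force: [-0.4, -0.5, -1.8]
grip_width: 0.0192
t11.12 TIP(H) mm [  0.87 -51.09  76.89] F(H) [-0.5 -0.4 -1.8] yaw 20.01 tilt(H) mrad [-0.8  0.6] w 0.0192 T [0.07 0.09 0.01]
row cm [-0.06 -0.01  1.09] turn [-0.0008 -0.0006  0.0001]
```

```bash
python3 -m handwheel '0 0 0.2 0 0 0 1; -0.03 0 0.4 0 0 0 1; -0.03 0 0.6 0 0 0 1; -0.03 0 0.8 0 0 0 1; -0.03 0 0.9 0 0 0 1; -0.03 0 0.9 0 0 0 1'; python3 -c "
from h import *
tip()";python3 -m handwheel '0 0 0.15 0 0 0 1; 0 0 0.3 0 0 0 1; 0 0 0.45 0 0 0 1; 0 0 0.6 0 0 0 1; 0 0 0.75 0 0 0 1; 0 0 0.85 0 0 0 1; 0 0 0.85 0 0 0 1'; python3 -c "
from h import *
tip()"
```

```text
time_s: 11.62
position: [0.6021, -0.2413, 0.1527]
eef_rot: [0.0, 0.574, 0.819, -0.0]
force: [-2.1, -0.4, 7.2]
grip_width: 0.0192
t11.62 TIP(H) mm [  0.87 -52.46  68.91] F(H) [-2.1  0.3  7.2] yaw 19.98 tilt(H) mrad [ 0.1 -1. ] w 0.0192 T [-0.09  0.65  0.07]
time_s: 12.2
position: [0.6025, -0.2425, 0.1454]
eef_rot: [0.002, 0.574, 0.819, -0.0]
force: [-1.9, -0.7, 7.4]
grip_width: 0.0189
t12.20 TIP(H) mm [  0.91 -53.9   61.6 ] F(H) [-2.   0.   7.4] yaw 19.94 tilt(H) mrad [ 1.4 -3.1] w 0.0189 T [-0.14  0.63 -0.  ]
```

Right is about 3.3 mm open. Now back to the left.

```bash
python3 -m handwheel '0 0 -1.5 0 0 0 1; 0 0 -3.5 0 0 0 1; 0 0 -5.5 0 0 0 1; 0 0 -7.5 0 0 0 1; 0.5 0 -9 0 0 0 1; 3 0 -9 0 0 0 1; 6 0 -9 0 0 0 1; 9 0 -9 0 0 0 1; 10.6 0.05 -9 0 0.003 0 1; 10.6 0.05 -9 0 0.003 0 1'; python3 -m handwheel '0 0 0 0 0 0 1;0 0 0 0 0 0 1'; python3 -c "
from h import *
tip(); reltip(1.8,51.7,90)"
```

```text
time_s: 13.03
position: [0.5661, -0.138, 0.235]
eef_rot: [-0.001, 0.572, 0.82, 0.002]
force: [-0.1, -0.3, -2.4]
grip_width: 0.0192
time_s: 13.2
position: [0.5665, -0.1381, 0.2351]
eef_rot: [-0.0, 0.572, 0.82, 0.002]
force: [-0.4, 0.5, -1.3]
grip_width: 0.0187
t13.20 TIP(H) mm [  2.87  56.98 151.29] F(H) [-0.2  0.6 -1.3] yaw 20.23 tilt(H) mrad [2.2 2.5] w 0.0187 T [ 0.03 -0.04 -0.02]
row cm [-0.52 -0.1   6.13] turn [ 0.0022 -0.0025  0.0041]
```

```bash
python3 -m handwheel '-0.3 -0.1 1 0.002 -0.002 0.004 1; -0.5 -0.1 3 0.002 -0.002 0.004 1; -0.5 -0.1 5 0.002 -0.002 0.004 1; -0.5 -0.1 6 0.002 -0.002 0.004 1; -0.5 -0.1 6.1 0.002 -0.002 0.004 1; -0.5 -0.1 6.1 0.002 -0.002 0.004 1'; python3 -c "
from h import *
tip(); reltip(1.3,51.7,76)"
```

```text
time_s: 13.7
position: [0.5671, -0.1437, 0.1734]
eef_rot: [-0.001, 0.574, 0.819, -0.0]
force: [0.1, 0.6, -1.6]
grip_width: 0.0192
t13.70 TIP(H) mm [ 1.23 51.39 89.65] F(H) [ 0.3  0.5 -1.6] yaw 19.94 tilt(H) mrad [-1.3  0.7] w 0.0192 T [0.04 0.03 0.01]
row cm [ 0.04 -0.    1.36] turn [-0.0013 -0.0007 -0.001 ]
```

```bash
python3 -m handwheel '0 0 0.3 -0.001 0 0 1; 0 0.02 0.6 -0.001 0 0 1; 0 0.02 0.9 -0.001 0 0 1; 0 0.02 1.2 -0.001 0 0 1; 0 0.02 1.6 -0.001 0 0 1; 0 0.02 2 -0.001 0 0 1; 0 0 2.3 -0.001 0 0 1; 0 0 2.4 -0.001 0 0 1; 0 0 2.4 -0.001 0 0 1'; python3 -c "
from h import *
tip(); reltip(.9,51.7,56)"
```

```text
time_s: 14.45
position: [0.5667, -0.1437, 0.1491]
eef_rot: [-0.001, 0.574, 0.819, -0.0]
force: [-0.4, -0.3, -2.2]
grip_width: 0.0188
t14.45 TIP(H) mm [ 0.92 51.56 65.26] F(H) [-0.5 -0.2 -2.2] yaw 19.94 tilt(H) mrad [-1.1  1.1] w 0.0188 T [0.01 0.17 0.02]
row cm [ 0.02 -0.01  0.93] turn [-0.0011 -0.0011 -0.0011]
```

```bash
python3 -m handwheel '0 0 0.2 0 0 0 1; 0 0 0.4 0 0 0 1; 0.05 0 0.6 0 0 0 1; 0.05 0 0.8 0 0 0 1; 0.05 0 1 0 0 0 1; 0.05 0 1.2 0 0 0 1; 0.05 0 1.2 0 0 0 1'; python3 -c "
from h import *
tip()";python3 -m handwheel '0 0 0.15 0 0 0 1; 0 0 0.3 0 0 0 1; 0.05 0 0.45 0 0 0 1; 0.05 0 0.6 0 0 0 1; 0.05 0 0.75 0 0 0 1; 0.05 0 0.9 0 0 0 1; 0.05 0 0.9 0 0 0 1'; python3 -c "
from h import *
tip()"
```

```text
time_s: 15.03
position: [0.5668, -0.144, 0.1378]
eef_rot: [-0.0, 0.574, 0.819, -0.0]
force: [-2.9, -0.5, 5.6]
grip_width: 0.0189
t15.03 TIP(H) mm [ 0.93 51.18 54.05] F(H) [-2.9  0.5  5.6] yaw 19.90 tilt(H) mrad [-0.1 -0. ] w 0.0189 T [-0.13  0.54  0.01]
time_s: 15.62
position: [0.5668, -0.1442, 0.1297]
eef_rot: [0.001, 0.575, 0.818, 0.0]
force: [-2.2, -1.3, 4.8]
grip_width: 0.0188
t15.62 TIP(H) mm [ 0.95 50.85 45.88] F(H) [-2.6 -0.5  4.8] yaw 19.86 tilt(H) mrad [ 0.9 -1.1] w 0.0188 T [-0.04  0.57  0.04]
```

```bash
python3 -m handwheel '0 0 0.15 0 0 0 1; 0 0 0.3 0 0 0 1; 0 0 0.45 0 0 0 1; 0 0 0.5 0 0 0 1; 0 0 0.5 0 0 0 1'; python3 -c "
from h import *
tip()"; python3 -m handwheel '0 0 -1.5 0 0 0 1; 0 0 -3.5 0 0 0 1; 0 0 -5.5 0 0 0 1; 0 0 -7.5 0 0 0 1; 0 0 -9.5 0 0 0 1; -0.5 0 -11 0 0 0 1; -3 0 -11 0 0 0 1; -6 0 -11 0 0 0 1; -9 0 -11 0 0 0 1; -10.2 0.1 -11 0 0 0 1'; python3 -m handwheel '0 0 0 0 0 0 1;0 0 0 0 0 0 1;0 0 0 0 0 0 1'; python3 ears.py e2;  python3 -c "
from h import *
reltip(1.8,-51.7,90)"
```

```text
time_s: 16.03
position: [0.5669, -0.1447, 0.1255]
eef_rot: [0.001, 0.575, 0.818, 0.0]
force: [-2.1, -1.7, 7.9]
grip_width: 0.0192
t16.03 TIP(H) mm [ 0.96 50.3  41.73] F(H) [-2.6 -0.8  7.9] yaw 19.84 tilt(H) mrad [ 1.7 -1.7] w 0.0192 T [ 0.18  0.66 -0.06]
time_s: 16.87
position: [0.6024, -0.2448, 0.2359]
eef_rot: [0.002, 0.576, 0.817, -0.001]
force: [-1.1, -1.0, -1.6]
grip_width: 0.0191
time_s: 17.12
position: [0.6022, -0.2437, 0.2356]
eef_rot: [0.002, 0.576, 0.818, -0.001]
force: [-1.0, 0.3, -1.8]
grip_width: 0.019
t17.12 TIP(H) mm [  0.24 -54.93 151.75] F(H) [-0.9  0.6 -1.8] yaw 19.68 tilt(H) mrad [ 1.2 -3.6] w 0.0190 T [0.02 0.01 0.01]
57 [(-16.9, -2.7), (-15.3, 5.9), (0.1, -6.9), (1.7, 3.6), (7.3, -2.1), (9.4, -2.8), (10.4, 9.9), (21.1, -4.6)]
52 [(-15.3, 5.0), (0.2, -7.5), (1.8, 5.0), (7.2, -2.1), (10.3, 11.1), (21.0, -7.0)]
45 [(-15.5, 4.6), (0.2, -8.1), (1.7, 5.6), (5.7, -4.1), (9.8, 10.5), (20.9, -5.3)]
-45 [(-15.4, 2.6), (0.1, -8.2), (6.4, 10.3), (17.3, -3.8)]
-52 [(-15.1, 3.1), (0.1, -7.4), (6.3, 11.7), (17.2, -2.9)]
-57 [(-15.2, 2.3), (0.0, -6.4), (6.2, 11.8), (17.2, -2.9)]
row cm [0.28 0.13 6.19] turn [ 0.0014  0.0035 -0.0048]
```

By camera, left is now about 7.2 mm open and right about 3.5 mm. Right again.

```bash
python3 -m handwheel '0.3 0.15 1 0.001 0.003 -0.005 1; 0.3 0.15 3 0.001 0.003 -0.005 1; 0.3 0.15 5 0.001 0.003 -0.005 1; 0.3 0.15 6 0.001 0.003 -0.005 1; 0.3 0.15 6.2 0.001 0.003 -0.005 1; 0.3 0.15 6.2 0.001 0.003 -0.005 1'; python3 -c "
from h import *
tip(); reltip(1.3,-51.7,66)"
```

```text
time_s: 17.67
position: [0.6026, -0.2392, 0.1731]
eef_rot: [-0.0, 0.573, 0.819, -0.0]
force: [1.5, 0.0, -1.6]
grip_width: 0.0187
t17.67 TIP(H) mm [  2.05 -50.51  89.32] F(H) [ 1.4 -0.5 -1.6] yaw 20.06 tilt(H) mrad [-0.6  0.6] w 0.0187 T [-0.    0.03  0.02]
row cm [-0.12 -0.08  2.33] turn [-0.0006 -0.0006  0.0011]
```

```bash
python3 -m handwheel '0 -0.06 0.3 0 0 0 1; -0.1 -0.08 0.6 0 0 0 1; -0.1 -0.08 0.9 0 0 0 1; -0.1 -0.08 1.2 0 0 0 1; -0.1 -0.08 1.6 0 0 0 1; -0.1 -0.08 2 0 0 0 1; -0.1 -0.08 2.3 0 0 0 1; -0.1 -0.08 2.4 0 0 0 1; -0.1 -0.08 2.4 0 0 0 1'; python3 -c "
from h import *
tip()"; python3 -m handwheel '0 0 0.2 0 0 0 1; 0 0 0.4 0 0 0 1; 0.05 0 0.6 0 0 0 1; 0.05 0 0.8 0 0 0 1; 0.05 0 1 0 0 0 1; 0.05 0 1.2 0 0 0 1; 0.05 0 1.2 0 0 0 1'; python3 -c "
from h import *
tip()"
```

```text
time_s: 18.42
position: [0.6019, -0.2404, 0.1487]
eef_rot: [-0.001, 0.573, 0.819, -0.0]
force: [-0.6, -1.1, -2.5]
grip_width: 0.0186
t18.42 TIP(H) mm [  0.88 -51.34  64.86] F(H) [-0.9 -0.8 -2.5] yaw 20.05 tilt(H) mrad [-1.3  1.1] w 0.0186 T [-0.01  0.24 -0.02]
time_s: 19.0
position: [0.602, -0.241, 0.1377]
eef_rot: [0.0, 0.574, 0.819, -0.0]
force: [-2.3, -1.6, 4.3]
grip_width: 0.019
t19.00 TIP(H) mm [  0.84 -52.18  53.9 ] F(H) [-2.7 -0.8  4.3] yaw 20.01 tilt(H) mrad [-0.2 -0.9] w 0.0190 T [-0.27  0.53 -0.02]
```

```bash
python3 -m handwheel '0 0 0.15 0 0 0 1; 0 0 0.3 0 0 0 1; 0.05 0 0.45 0 0 0 1; 0.05 0 0.6 0 0 0 1; 0.05 0 0.75 0 0 0 1; 0.05 0 0.9 0 0 0 1; 0.05 0 1.1 0 0 0 1; 0.05 0 1.3 0 0 0 1; 0.05 0 1.3 0 0 0 1'; python3 -c "
from h import *
tip()"; python3 -m handwheel '0 0 -1.5 0 0 0 1; 0 0 -3.5 0 0 0 1; 0 0 -5.5 0 0 0 1; 0 0 -7.5 0 0 0 1; 0 0 -9.5 0 0 0 1; 0 0 -11 0 0 0 1; 0 0 -11 0 0 0 1;0 0 -11 0 0 0 1'; python3 ears.py e3; python3 -c "
from h import *
rel([.5778,.1637,.2197],10.91)"
```

```text
time_s: 19.75
position: [0.6022, -0.242, 0.1259]
eef_rot: [0.002, 0.574, 0.819, -0.001]
force: [-2.5, -2.2, 5.8]
grip_width: 0.0192
t19.75 TIP(H) mm [  0.82 -53.36  42.06] F(H) [-3.1 -1.2  5.8] yaw 19.96 tilt(H) mrad [ 1.  -3.3] w 0.0192 T [-0.44  0.51 -0.  ]
time_s: 20.42
position: [0.6024, -0.2417, 0.2362]
eef_rot: [0.002, 0.574, 0.819, -0.0]
force: [0.4, -0.2, -1.5]
grip_width: 0.0192
t20.42 TIP(H) mm [  1.16 -53.21 152.35] F(H) [ 0.3 -0.3 -1.5] yaw 19.97 tilt(H) mrad [ 2.4 -4.2] w 0.0192 T [0.03 0.04 0.01]
57 [(-16.8, -3.2), (-15.4, 6.3), (0.1, -7.8), (1.6, 4.8), (7.5, -3.2), (8.5, 2.0), (9.2, -2.8), (10.2, 10.4), (20.9, -4.8)]
52 [(-16.8, -2.3), (-15.4, 5.5), (0.1, -7.9), (1.7, 4.3), (7.5, -3.2), (10.1, 10.8), (20.9, -5.8)]
45 [(-15.4, 3.7), (0.1, -7.7), (1.7, 4.3), (5.5, -4.1), (10.1, 12.3), (20.9, -7.0)]
-45 [(-15.6, 3.6), (0.2, -8.9), (1.8, 2.3), (10.1, 10.5), (20.8, -3.9)]
-52 [(-15.0, 2.2), (0.1, -8.0), (1.8, 2.1), (7.6, -2.1), (10.2, 9.9), (20.7, -2.6)]
-57 [(-15.1, 2.3), (0.0, -7.5), (7.6, -2.1), (10.2, 10.1), (20.7, -2.7)]
shift cm [38.9  11.58  1.44] turn [0.001  0.0027 0.1581]
```

Both ends are about 7 mm open. Now the wedge goes back to its rack.

```bash
python3 -m handwheel '2 0.6 0 0 0 0 1; 6 1.8 0 0 0 0.04 1; 10 3 0 0 0 0.08 1; 14 4.2 0 0 0 0.12 1; 18 5.4 0 0 0 0.158 1; 22 6.6 0 0 0 0.158 1; 26 7.8 0 0 0 0.158 1; 30 9 0 0 0 0.158 1; 34 10.1 0.5 0 0.001 0.158 1; 37 11 1 0 0.003 0.158 1'; python3 -m handwheel '1 0.4 0 0 0 0 1; 2 0.5 0 0 0 0 1; 2 0.5 0 0 0 0 1; 2 0.5 0 0 0 0 1'; python3 -c "
from h import *
stat(); rel([.5778,.1637,.17],10.91)"
```

```text
time_s: 21.3
position: [0.5774, 0.1482, 0.2225]
eef_rot: [-0.001, 0.635, 0.772, 0.0]
force: [0.4, -0.1, -1.9]
grip_width: 0.0188
time_s: 21.63
position: [0.5785, 0.1672, 0.2221]
eef_rot: [-0.001, 0.636, 0.772, -0.0]
force: [0.7, -1.3, -1.2]
grip_width: 0.0189
t21.63 pos [578.5 167.2 222.1] yaw 11.03 tilt [-0.0015 -0.    ] F [ 0.7 -1.3 -1.2] T [-0.01 -0.05  0.02] w 0.0189 q7 0.02
shift cm [-0.33 -0.13  5.21] turn [-0.0015 -0.0003  0.002 ]
```

```bash
python3 -m handwheel '-0.2 -0.1 1.5 0 0 0 1; -0.35 -0.15 3.5 0 0 0 1; -0.35 -0.15 5 0 0 0 1; -0.35 -0.15 5.2 0 0 0 1; -0.35 -0.15 5.2 0 0 0 1'
python3 - <<'E'
from h import *
stat(); rel([.5778,.1637,.0888],10.91)
o=[]
for n,s in (('scene',5),('wrist',3)):
    C,im,D,P=cloud(n); p,Rt=tool(); t=p+Rt.apply(TIP); c=proj(C,t)[0].astype(int); w,h=400//s,400//s; x0,y0=max(c[0]-w//2,0),max(c[1]-h//2,0)
    k=cv2.resize(im[y0:y0+h,x0:x0+w,::-1],(400,400),interpolation=cv2.INTER_CUBIC)
    cv2.circle(k,tuple(int(v) for v in (proj(C,t)[0]-[x0,y0])*400/w),3,(0,255,0),1); o.append(k)
cv2.imwrite('pics/m5.png',np.hstack(o))
E
```

```text
time_s: 22.05
position: [0.5775, 0.1611, 0.1697]
eef_rot: [-0.001, 0.637, 0.771, -0.001]
force: [0.0, 0.5, -0.1]
grip_width: 0.0189
t22.05 pos [577.5 161.1 169.7] yaw 10.86 tilt [-0.0028 -0.0014] F [ 0.   0.5 -0.1] T [ 0.03  0.   -0.02] w 0.0189 q7 0.05
shift cm [0.25 0.1  8.09] turn [-0.003   0.0008 -0.0009]
```

View pics/m5.png

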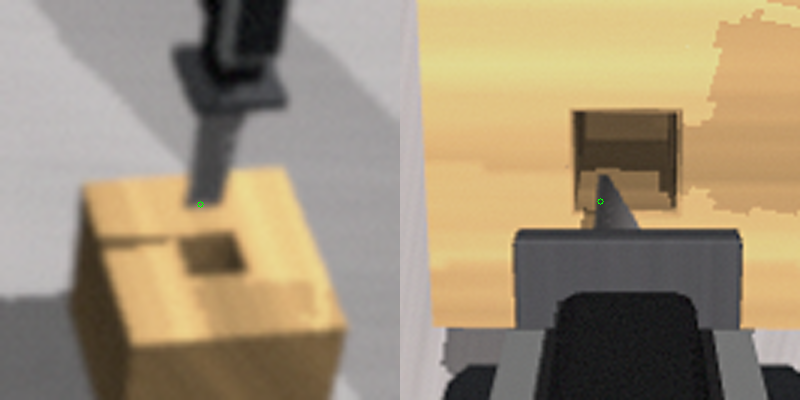

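The wedge hangs upright with its tip about 5 mm to the -x side of the hole centre, as it started. TCP y is 2.6 mm low; I'll correct that and lower it.

```bash
python3 -m handwheel '0.25 0.1 0 -0.003 0 0 1; 0.25 0.1 0.5 -0.003 0 0 1; 0.25 0.1 1.2 -0.003 0 0 1; 0.25 0.1 2 -0.003 0 0 1; 0.25 0.1 3 -0.003 0 0 1; 0.25 0.1 3 -0.003 0 0 1'; python3 -c "
from h import *
stat(); rel([.5778,.1637,.0888],10.91)"
```

```text
time_s: 22.65
position: [0.5776, 0.1648, 0.1386]
eef_rot: [-0.0, 0.636, 0.771, -0.0]
force: [-1.2, -0.6, -1.5]
grip_width: 0.0187
t22.65 pos [577.6 164.8 138.6] yaw 10.94 tilt [-0.0006 -0.0007] F [-1.2 -0.6 -1.5] T [-0.    0.04 -0.03] w 0.0187 q7 0.06
shift cm [-0.11  0.01  4.98] turn [-0.0007  0.0005  0.0006]
```

```bash
python3 -m handwheel '-0.1 0 0.7 0 0 0 1; -0.1 0 1.7 0 0 0 1; -0.1 0 2.7 0 0 0 1; -0.1 0 3.6 0 0 0 1; -0.1 0 4.1 0 0 0 1; -0.1 0 4.3 0 0 0 1; -0.1 0 4.3 0 0 0 1'; python3 -c "
from h import *
stat()"; python3 -m handwheel '0 0 0.2 0 0 0 1; 0 0 0.4 0 0 0 1; 0 0 0.55 0 0 0 1; 0 0 0.65 0 0 0 1; 0 0 0.65 0 0 0 1'; python3 -c "
from h import *
stat()"
```

```text
time_s: 23.23
position: [0.5775, 0.1636, 0.0949]
eef_rot: [-0.0, 0.636, 0.771, -0.001]
force: [-0.1, 0.3, -0.7]
grip_width: 0.0194
t23.23 pos [577.5 163.6  94.9] yaw 10.94 tilt [-0.0015 -0.0011] F [-0.1  0.3 -0.7] T [ 0.03  0.03 -0.01] w 0.0194 q7 0.08
time_s: 23.65
position: [0.5776, 0.1637, 0.0889]
eef_rot: [-0.0, 0.637, 0.771, -0.001]
force: [-0.6, 0.3, 1.8]
grip_width: 0.0188
t23.65 pos [577.6 163.7  88.9] yaw 10.93 tilt [-0.0011 -0.0007] F [-0.6  0.3  1.8] T [-0.02  0.2   0.02] w 0.0188 q7 0.08
```

Seated at the original height. Release, then retreat upward.

```bash
python3 -m handwheel '0 0 0 0 0 0 0.6; 0 0 0 0 0 0 0.4; 0 0 0 0 0 0 0.2; 0 0 0 0 0 0 0.2; 0 0 0 0 0 0 0.2; 0 0 0 0 0 0 0.2' 30; python3 -c "
from h import *
stat()"
```

```text
time_s: 24.15
position: [0.5776, 0.1637, 0.0888]
eef_rot: [-0.0, 0.637, 0.771, -0.001]
force: [0.2, 0.6, -0.5]
grip_width: 0.068
t24.15 pos [577.6 163.7  88.8] yaw 10.94 tilt [-0.0011 -0.0007] F [ 0.2  0.6 -0.5] T [-0.03 -0.06 -0.02] w 0.0680 q7 0.08
```

```bash
python3 -m handwheel '0 0 -1 0 0 0 0.2; 0 0 -3 0 0 0 0.2; 0 0 -6 0 0 0 0.2; 0 0 -9 0 0 0 0.2; 0 0 -12 0 0 0 0.2; 0 0 -15 0 0 0 0.2; 0 0 -17 0 0 0 0.2; 0 0 -17 0 0 0 0.2; 0 0 -17 0 0 0 0.2'
python3 - <<'E'
from h import *
stat(); C,im,D,P=cloud('wrist'); C2,i2,D2,P2=cloud('scene')
q=P[abs(P[...,2]-.139)<.004]; print('handle top',len(q),np.median(q,0).round(4),cv2.minAreaRect((q[:,:2]*1000).astype(np.float32)))
a=np.load('pics/scene0.npz')['im'].astype(int); d=(abs(a-i2).max(2)>40).astype(np.uint8)
for c in cv2.findContours(d,0,2)[0]:
    if cv2.contourArea(c)>15: print('changed',cv2.boundingRect(c))
cv2.imwrite('pics/fin.png',np.hstack([cv2.resize(im[:,:,::-1],(400,300)),cv2.resize(i2[120:360,80:500,::-1],(400,300))]))
E
```

```text
time_s: 24.9
position: [0.5783, 0.1638, 0.2607]
eef_rot: [0.001, 0.637, 0.771, 0.001]
force: [-0.6, -0.1, 1.1]
grip_width: 0.0684
t24.90 pos [578.3 163.8 260.7] yaw 10.93 tilt [0.0017 0.0004] F [-0.6 -0.1  1.1] T [-0.03  0.01  0.  ] w 0.0684 q7 0.01
handle top 706 [0.5776 0.1638 0.1384] ((577.704345703125, 163.22994995117188), (18.97592544555664, 19.72321319580078), 10.64815902709961)
changed (588, 220, 37, 24)
changed (207, 213, 29, 18)
changed (628, 210, 12, 9)
changed (617, 199, 23, 11)
changed (463, 180, 18, 16)
changed (486, 178, 105, 57)
changed (477, 174, 15, 15)
changed (226, 115, 306, 65)
changed (132, 92, 182, 175)
changed (247, 84, 19, 7)
changed (274, 83, 17, 4)
changed (406, 52, 53, 94)
changed (361, 43, 6, 6)
changed (333, 36, 18, 11)
changed (354, 28, 7, 8)
changed (413, 18, 58, 22)
changed (440, 0, 31, 22)
changed (364, 0, 8, 7)
```

View pics/fin.png

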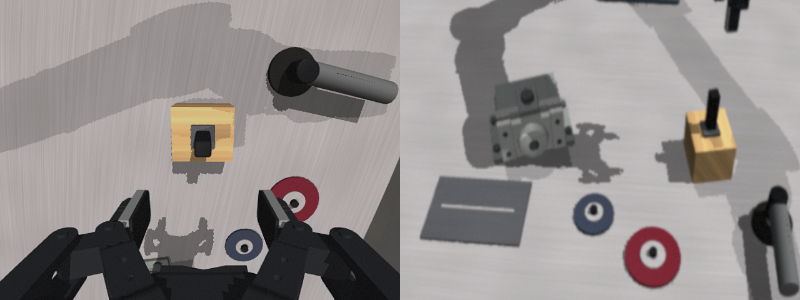

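The wedge stands in its rack with its handle top back at (577.7, 163.2) mm, seen at about (203,140) in the picture. The discs, sheet and sander show no change apart from shadows, and the gripper is clear.

```bash
python3 -c "
from bench import job_done
print(job_done())"
```

```text
the job is handed in; nothing more can be done
None
```

The cover now stands about 7 mm off at both ends, the wedge is back in its rack, and I handed the job in at about 25 s of robot time.

- **Prying:** I felt for the flange face in the left slot and worked left, right, left, right, with the wedge's flat side to the flange. The openings were about 3.2 mm left, 3.3–3.5 mm right, 7.2 mm left and 7.1 mm right. Neither end passed 4 mm while the other was under 2 mm. The vertical wrist readings taken while pressing were under 10 N.
- **Cover check:** My last camera check, after the final pry and before racking the wedge, put both ears level, about 7.1 mm open. I did not measure the openings again after that. The wedge-depth estimate (about 7 mm at each end) agrees to within about 0.3 mm.
- **Rack check:** The wedge's collar rests on the rack, and its handle top is within about 1 mm of where it started.
- **Other checks:** The discs, sheet and sander looked unmoved in before-and-after pictures. At hand-in the gripper was open and clear of everything.
- **Small disagreement:** Touch put the flange face about 0.6 mm further along +x than the camera did. That is within the 2 mm calibration tolerance. No check failed.

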